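Slide the battery unit home into its charging dock

ROBOT

A 6-joint arm with a two-finger parallel gripper is mounted at the origin on the work surface. World frame = base frame: x ahead of the robot, y to its left, z up, the work surface at z = 0. Lengths are in m, angles in rad, forces in N, time in s.
With the tool pointing down it reaches from about 0.3 to 0.775 m from the base axis. Payload 14.6 kg.
Tool frame: the origin (TCP) lies on the centre line of the jaws, within the pads' length; the fingertips stand ctrl.tcp_to_tips ahead of it and the grasp point (between the pads) lies 2 mm behind it (ctrl.tcp_to_tips is the distance from the TCP to the fingertips, in m); z points along the fingers, y is the line along which they close (so a half turn about z gives the same grasp; the last joint's range is limited). The gripper opens to 94 mm and grips with 3 to 60 N. Pads are 16 mm wide; open, the fingers measure 119 mm over their backs; the gripper's body (75 mm by 177 mm) begins 78 mm behind the grasp point.
Start: joints at [1.069, 0.3, 1.521, -0, 1.321, -0.067], TCP at [0.232, 0.499, 0.183] pointing down, gripper open.
Joint ranges: [-3.03, 3.03], [-0.79, 2.21], [0.23, 2.52], [-1.04, 4.18], [0, 3.07], [-2.55, 2.55]. Speed limits (rad/s): [2.22, 2.22, 2.57, 3.14, 3.14, 3.14].

INTERFACE

Orientations are given as [roll, pitch, yaw] about the fixed x, y, z axes, in that order (R = Rz(yaw) Ry(pitch) Rx(roll)).
In Python, from station import telemetry, viewer, hand_in, ctrl gives the robot as it stands.
- The arm moves only by the tool step_arm, never from a script. Its argument "plan" is a list of rows, each an object of numbers: "dx", "dy", "dz": the shift along the tool's x, y, z scaled (see below); "rx", "ry", "rz": the turn, a rotation vector about the tool's x, y, z scaled (see below); "claw": the closure, from 0 (fully open) to 1 (shut). In form: [{"dx": .., "dy": .., "dz": .., "rx": .., "ry": .., "rz": .., "claw": ..}, ...]. A call has 1 to 10 rows; each row shifts and turns the commanded pose from where the row before left it, along the tool's axes as they then stand; what a row does not reach is not made up. The controller multiplies each number of a shift by 0.1 m and each number of a turn by 90 degrees. A row lasts 1/10 s, in which the tool goes at most 50 mm and 8.59 degrees, less where a joint would pass 70% of its speed; a pose out of reach is approached as far as the arm can. A call with a number of a shift or a turn outside -1 to 1 is refused whole. A call with a gripper value outside its range is refused whole. The fingers move at their own pace and stop on an object; "grip_force" is the grip in N (left out, the last holds). Time passes only in rows, so rows that do not move let the fingers close. It gives the time, the measured TCP pose, the force, the opening and the grip force at its end, in the units of the state.
- telemetry.get_obs(): the state, without advancing time (a new reading comes with each control period).
- viewer.camera(name): name is "scene" or "top" or "wrist"; returns a dict with "img" (384x512x3 uint8, red, green, blue), "z_map" (384x512 float32, m along the optical axis (not along the pixel's ray), 0 where there is no reading), "fx", "fy", "cx", "cy" (pixels), "R" (3x3) and "t" (3): a world point X has camera coordinates R X + t; the wrist camera has in their place "tool_from_camera" (4x4, takes a point from camera to tool coordinates, whose origin is the TCP and whose axes are the flange's). Camera axes: x right, y down, z forward; pixel columns grow to the right and rows downward; lengths in m; the calibration is good to about 2 mm. The wrist camera is an equidistant fisheye: a pixel r from the principal point sees the ray r / f radians off the axis. A picture is of the moment at which its call begins: read the wrist's pose just before it.
- hand_in(): hands the job in; it is judged then, once.
Trained networks look in a picture, given as the dict that the camera call returned (one of the last four; its "shot" number tells which), for a name from the list of things; names that differ only in an ending like _2 or _b are one class to them, and where a whole thing is asked for, a point or a joint stands for the part that bears it (a point fixed in the world has none). Each returns a list of dicts, best first, with "score" (0 to 1); they miss things now and then, are a little off and sometimes report something else, mostly with a low value. They report only what shows in the picture. A call takes as long as a camera call. They do not tell look-alikes from the thing itself.
- viewer.recognise(target, picture): "rect" ([left, top, right, bottom] in pixels, round what is visible of it).
The state is a dict: "time_s": time; "qpos": joint angles; "joint_vel": joint speeds; "tau": joint torques, N m; "ee_pos": TCP position; "eef_rot": TCP orientation; "force": force on the tool from outside, world axes, zero at the start; "moment": the same for the moment, N m; "grip_width": finger opening in m; "grip_force": force on a finger pad.
Only numpy, scipy, OpenCV 4.12 (cv2) and the standard library are available. Lean on these libraries where they do the work, as an engineer would, in place of code of your own. Each camera call takes 0.05 s, during which the arm holds its last target. There are 200 camera calls.

TASK

Push the tall battery unit across the optical table, between the two guide rails of its charging dock, until it is fully home with its whole front face square against the dock. It is top-heavy and tips easily, so push it low down on its black foot, not on the white case or its handle; keep it standing flat and do not grip, lift or carry it. Leave the other things on the table where they are.

Things in the scene. Friction and masses are not known exactly. Their poses are not given: they have to be found in the camera images.
- battery: loose battery unit, 0.65-0.97 kg. Its foot: black block 130 (x) by 120 (y) by 45 mm high; origin at the centre of the foot's underside, x axis to its front (towards the dock, away from the robot), z up. The flat rear face (x = -65 mm), towards the robot, is the one to push. Friction on the table 0.5-0.7: it can tip if pushed more than about 65 mm above the table
- battery_case: tall white case fixed on the foot (origin and axes as the battery): x -25 to +65 mm, y -57 to +57 mm, 45 to 205 mm above the table, carrying handle above it up to 231 mm; two terminals stand 8 mm out of its rear face, 175 mm up. Behind it the foot's top is a bare ledge 40 mm deep. Not to be pushed
- dock: charging dock, fixed; origin on the table where the battery's origin lies when home, x axis = insertion direction, z up. Grey charger housing 65 mm high, 170 wide, its flat face (the stop) at x = +65 mm. Guide rails 22 mm high, 12 thick, inner faces at y = +-67 mm from the stop to x = -10 mm, then flaring to y = +-89 mm at x = -57 mm. No floor plate: the unit slides on the table
- mirror_post: bystander, loose: a mirror mount on a post, base 60 mm across, 118 mm high, origin at the centre of its underside
- beam_block: bystander, loose: a black plate 60 mm wide on a post, base 60 mm across, 118 mm high, origin at the centre of its underside
- parts_bin: bystander, loose: an empty clear plastic bin 110 by 80 by 50 mm, origin at the centre of its underside
Mind the look-alikes: they are no part of the job. There is more than one size of the battery; the one meant has the size given above.

How it is judged:
By the outcome, as a careful person would: the job done as asked, in the order asked, and still so for the second after the job is handed in, with the robot touching nothing.
It also fails if it takes over 64 s, if anything falls off the work surface, if the arm or the gripper's body presses on something with over 40 N, if the wrist force passes 120 N, or if a joint passes its speed limit or range.

## Working session

There is one attempt and no reset: what is moved stays moved. The work goes in short steps, Python scripts to look and compute and a tool call to move; the robot and the scene stay as the last step left them, time stands still between calls to the robot, and variables do not carry over. Pictures are saved under pics/ and viewed, at most 10 in all, crops included, and the job is handed in when it is done.

Besides the shell and the picture viewer there is one more tool, called as name(argument=value, ...) on one line, values as JSON. step_arm: Moves the arm, as the interface text tells. Shifts and turns lie within -1 to 1; 1 stands for 0.1 m of shift or 90 degrees of turn. Its arguments: {"type":"object","properties":{"plan":{"type":"array"},"grip_force":{"type":"number"}},"required":["plan"]}

```bash
ls; mkdir -p pics; cat > h.py <<'E'
import numpy as np, cv2
from station import telemetry, viewer, hand_in, ctrl
def cloud(p):
    z=p["z_map"]; v,u=np.mgrid[:z.shape[0],:z.shape[1]]
    c=np.stack([(u-p["cx"])/p["fx"]*z,(v-p["cy"])/p["fy"]*z,z],-1)
    w=(c-p["t"])@p["R"]      # R^T (c-t)
    w[z==0]=np.nan
    return w
def save(p,n,box=None,s=1):
    im=p["img"][...,::-1]
    if box: im=im[box[1]:box[3],box[0]:box[2]]
    cv2.imwrite("pics/"+n,cv2.resize(im,None,fx=s,fy=s))
E
python3 - <<'E'
from h import *
o=telemetry.get_obs(); print(o["ee_pos"],o["eef_rot"],ctrl.tcp_to_tips,o["time_s"])
for n in ("top","scene"):
    p=viewer.camera(n); save(p,n+".png"); np.savez(n+".npz",w=cloud(p),img=p["img"])
    w=cloud(p)
    for t in ("battery","battery_case","dock","mirror_post","beam_block","parts_bin"):
        for d in viewer.recognise(t,p)[:3]:
            r=np.array(d["rect"]).astype(int); q=w[max(r[1],0):r[3],max(r[0],0):r[2]].reshape(-1,3)
            c=w[(r[1]+r[3])//2,(r[0]+r[2])//2]
            print(n,t,round(d["score"],2),r,c.round(3),"zmax",np.nanpercentile(q[:,2],99).round(3))
E
```

```text
pics
[0.23153016 0.49859182 0.18249169] [-3.14046963e+00 -9.25545019e-05  2.70677872e+00] 0.017 0.0
top battery 0.78 [181 192 236 248] [0.453 0.112 0.169] zmax 0.175
top battery 0.72 [258 153 339 238] [ 0.498 -0.059  0.204] zmax 0.233
top battery 0.72 [316 270 376 324] [ 0.309 -0.155  0.154] zmax 0.175
top battery_case 0.96 [181 195 238 248] [0.453 0.112 0.152] zmax 0.175
top battery_case 0.59 [265 154 337 218] [ 0.515 -0.065  0.207] zmax 0.233
top battery_case 0.56 [323 280 375 320] [ 0.303 -0.161  0.152] zmax 0.175
top dock 0.78 [263  59 352 156] [ 0.752 -0.105 -0.001] zmax 0.07
top mirror_post 0.71 [264  58 350 156] [ 0.752 -0.105 -0.001] zmax 0.07
top mirror_post 0.56 [217 115 238 146] [0.668 0.083 0.071] zmax 0.121
top beam_block 0.58 [370 140 404 172] [ 0.617 -0.276  0.053] zmax 0.119
top parts_bin 0.73 [362 196 414 258] [ 0.463 -0.287  0.002] zmax 0.053
scene battery 0.97 [ 75 142 157 241] [ 0.332 -0.179  0.094] zmax 0.172
scene battery 0.8 [244 109 293 197] [0.496 0.085 0.118] zmax 0.206
scene battery 0.77 [179 139 262 270] [ 0.563 -0.113  0.162] zmax 0.231
scene battery_case 0.96 [179 141 262 251] [ 0.564 -0.111  0.18 ] zmax 0.231
scene battery_case 0.96 [ 72 137 142 220] [ 0.336 -0.189  0.137] zmax 0.173
scene battery_case 0.8 [242 105 282 183] [0.485 0.079 0.139] zmax 0.218
scene dock 0.58 [221 245 377 383] [ 0.757 -0.138  0.065] zmax 0.067
scene mirror_post 0.61 [320 189 351 245] [0.678 0.072 0.066] zmax 0.119
scene mirror_post 0.33 [179 139 262 255] [ 0.563 -0.111  0.176] zmax 0.231
scene beam_block 0.8 [153 301 198 359] [ 0.627 -0.283  0.054] zmax 0.119
scene beam_block 0.67 [ 85 242 148 321] [ 0.441 -0.279  0.003] zmax 0.051
scene parts_bin 0.9 [ 84 243 147 319] [ 0.441 -0.281  0.005] zmax 0.051
```

View pics/top.png

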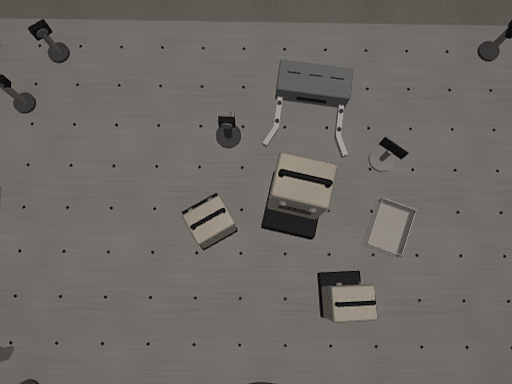

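View pics/scene.png

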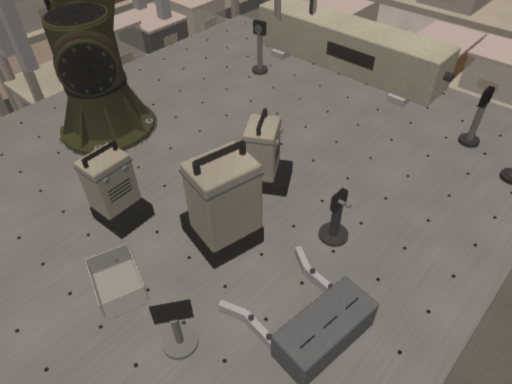

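```bash
python3 - <<'E'
from h import *
a=np.load("top.npz"); b=np.load("scene.npz")
P=np.vstack([a["w"].reshape(-1,3),b["w"].reshape(-1,3)]); T=a["w"].reshape(-1,3)
def box(P,x,y,z): return P[(P[:,0]>x[0])&(P[:,0]<x[1])&(P[:,1]>y[0])&(P[:,1]<y[1])&(P[:,2]>z[0])&(P[:,2]<z[1])]
for n,Q in (("top",T),("scene",b["w"].reshape(-1,3))):
  for l,args in {"case top":((.40,.66),(-.17,.03),(.195,.213)),"ledge":((.36,.66),(-.17,.03),(.038,.05)),"housing top":((.6,.95),(-.25,.08),(.058,.072)),"rails":((.6,.95),(-.25,.05),(.016,.027))}.items():
    q=box(Q,*args)
    if len(q)<15: print(n,l,len(q)); continue
    r=cv2.minAreaRect(q[:,:2].astype(np.float32)); print(n,l,len(q),np.round(r[0],4),np.round(r[1],4),round(r[2],2),"z",np.median(q[:,2]).round(4), "corners",cv2.boxPoints(r).round(3).tolist())
E
```

```text
top case top 2399 [ 0.5274 -0.0702] [0.1139 0.0912] 77.42 z 0.2056 corners [[0.47099998593330383, -0.11599999666213989], [0.5590000152587891, -0.13600000739097595], [0.5839999914169312, -0.02500000037252903], [0.4950000047683716, -0.004999999888241291]]
top ledge 1064 [ 0.5066 -0.0655] [0.1198 0.1286] 77.65 z 0.0456 corners [[0.4309999942779541, -0.10999999940395355], [0.5569999814033508, -0.1379999965429306], [0.5820000171661377, -0.020999999716877937], [0.4569999873638153, 0.007000000216066837]]
top housing top 2334 [ 0.774  -0.0518] [0.1315 0.3124] 16.46 z 0.0656 corners [[0.6669999957084656, 0.07900000363588333], [0.7549999952316284, -0.2199999988079071], [0.8809999823570251, -0.18299999833106995], [0.7929999828338623, 0.11699999868869781]]
top rails 635 [ 0.696  -0.1054] [0.1966 0.1332] 79.38 z 0.0227 corners [[0.6119999885559082, -0.1899999976158142], [0.7429999709129333, -0.21400000154972076], [0.7799999713897705, -0.020999999716877937], [0.6489999890327454, 0.003000000026077032]]
scene case top 2105 [ 0.5271 -0.0733] [0.1134 0.0912] 77.53 z 0.2051 corners [[0.4699999988079071
[... 213 characters left out ...]
z 0.0439 corners [[0.42899999022483826, -0.11299999803304672], [0.5590000152587891, -0.14100000262260437], [0.5839999914169312, -0.02500000037252903], [0.45399999618530273, 0.003000000026077032]]
scene housing top 4902 [ 0.775  -0.0539] [0.1328 0.3119] 16.6 z 0.0652 corners [[0.6669999957084656, 0.07699999958276749], [0.7559999823570251, -0.22200000286102295], [0.8830000162124634, -0.18400000035762787], [0.7940000295639038, 0.11500000208616257]]
scene rails 1179 [ 0.7337 -0.1082] [0.196  0.1975] 83.38 z 0.0222 corners [[0.6240000128746033, -0.1940000057220459], [0.8209999799728394, -0.21699999272823334], [0.8429999947547913, -0.02199999988079071], [0.6470000147819519, 0.0010000000474974513]]
```

```bash
python3 - <<'E'
from h import *
for n in ("top","scene"):
  Q=np.load(n+".npz")["w"].reshape(-1,3)
  def box(x,y,z): return Q[(Q[:,0]>x[0])&(Q[:,0]<x[1])&(Q[:,1]>y[0])&(Q[:,1]<y[1])&(Q[:,2]>z[0])&(Q[:,2]<z[1])]
  q=box((.7,.95),(-.25,.03),(.058,.072))
  r=cv2.minAreaRect(q[:,:2].astype(np.float32)); c=cv2.boxPoints(r); print(n,len(q),np.round(r[0],4),np.round(r[1],4),round(r[2],2),c.round(4).tolist())
  i=np.argsort(c[:,0])[:2]; f=c[i]; f=f[np.argsort(f[:,1])]; d=f[1]-f[0]; th=np.arctan2(-d[0],d[1]); ax=np.array([np.cos(th),np.sin(th)]); m=f.mean(0); o=m-.065*ax
  print("dock yaw",np.degrees(th),"origin",o, "face width",np.hypot(*d))
  b=cv2.minAreaRect(box((.36,.66),(-.17,.03),(.038,.05))[:,:2].astype(np.float32))
  R=np.array([ax,[-ax[1],ax[0]]])
  print("battery in dock frame",R@(np.array(b[0])-o), "rel yaw",b[2]-90-np.degrees(th))
  q=box((.58,.8),(-.25,.03),(.017,.027)); l=(q[:,:2]-o)@R.T
  for s in (-1,1):
    k=l[(l[:,1]*s>0)&(l[:,0]>-5e-3)&(l[:,0]<.06)]; print("rail",s,len(k),np.percentile(k[:,1],[2,98]))
  print("rail x min",l[:,0].min())
E
```

```text
top 2326 [ 0.794  -0.1141] [0.17   0.0777] 82.28 [[0.7440999746322632, -0.1931000053882599], [0.8210999965667725, -0.20350000262260437], [0.8439000248908997, -0.03500000014901161], [0.7669000029563904, -0.02459999918937683]]
dock yaw -7.721182 origin [ 0.69109446 -0.10010151] face width 0.1700477
battery in dock frame [-0.18745657  0.00949819] rel yaw -4.6288166
rail -1 127 [-0.07920746 -0.06740622]
rail 1 118 [0.0668043  0.07811283]
rail x min -0.056449841128922165
scene 4856 [ 0.7936 -0.1165] [0.1703 0.0752] 82.94 [[0.7458999752998352, -0.1964000016450882], [0.8205000162124634, -0.20569999516010284], [0.8414000272750854, -0.03660000115633011], [0.7667999863624573, -0.027400000020861626]]
dock yaw -7.0583825 origin [ 0.6918473  -0.10390891] face width 0.17034382
battery in dock frame [-0.18819787  0.01205452] rel yaw -5.1299186
rail -1 254 [-0.07830862 -0.06621413]
rail 1 198 [0.06721094 0.07978027]
rail x min -0.119538057048769
```

```bash
python3 - <<'E'
from h import *
p=viewer.camera("wrist"); print(p["tool_from_camera"].round(3))
Q=np.vstack([np.load(n+".npz")["w"].reshape(-1,3) for n in ("top","scene")])
for nm,x,y in (("decoyL",(.35,.56),(.03,.22)),("decoyR",(.18,.405),(-.27,-.05)),("bin",(.35,.56),(-.37,-.2)),("mirror",(.6,.74),(.03,.15)),("beam",(.56,.72),(-.36,-.22))):
  q=Q[(Q[:,0]>x[0])&(Q[:,0]<x[1])&(Q[:,1]>y[0])&(Q[:,1]<y[1])]
  for z in ((.015,.06),(.06,.3)):
    k=q[(q[:,2]>z[0])&(q[:,2]<z[1])]
    if len(k)>10: print(nm,z,np.percentile(k,[.5,99.5],axis=0).round(3).tolist(), "rect",cv2.boxPoints(cv2.minAreaRect(k[:,:2].astype(np.float32))).round(3).tolist())
E
```

```text
[[-0.    -0.973 -0.232  0.067]
 [ 1.    -0.     0.    -0.001]
 [-0.001 -0.232  0.973 -0.202]
 [ 0.     0.     0.     1.   ]]
decoyL (0.015, 0.06) [[0.408, 0.063, 0.015], [0.531, 0.18, 0.059]] rect [[0.40400001406669617, 0.13500000536441803], [0.45100000500679016, 0.054999999701976776], [0.5360000133514404, 0.10400000214576721], [0.48899999260902405, 0.1850000023841858]]
decoyL (0.06, 0.3) [[0.409, 0.061, 0.062], [0.504, 0.161, 0.176]] rect [[0.40400001406669617, 0.13500000536441803], [0.4480000138282776, 0.054999999701976776], [0.5139999985694885, 0.09200000017881393], [0.4699999988079071, 0.1720000058412552]]
decoyR (0.015, 0.06) [[0.267, -0.218, 0.015], [0.363, -0.122, 0.06]] rect [[0.26100000739097595, -0.12600000202655792], [0.27000001072883606, -0.2770000100135803], [0.4050000011920929, -0.26899999380111694], [0.3959999978542328, -0.11800000071525574]]
decoyR (0.06, 0.3) [[0.264, -0.216, 0.061], [0.337, -0.125, 0.175]] rect [[0.25999999046325684, -0.12800000607967377], [0.26499998569488525, -0.21799999475479126], [0.3409999907016754, -0.21400000154972076], [0.335999995470047, -0
[... 519 characters left out ...]
 (0.06, 0.3) [[0.665, 0.063, 0.061], [0.694, 0.101, 0.121]] rect [[0.6629999876022339, 0.06300000101327896], [0.6940000057220459, 0.06199999898672104], [0.6949999928474426, 0.10100000351667404], [0.6639999747276306, 0.10199999809265137]]
beam (0.015, 0.06) [[0.616, -0.285, 0.016], [0.63, -0.269, 0.06]] rect [[0.6140000224113464, -0.2720000147819519], [0.6209999918937683, -0.28700000047683716], [0.6320000290870667, -0.28200000524520874], [0.625, -0.2669999897480011]]
beam (0.06, 0.3) [[0.605, -0.303, 0.061], [0.641, -0.252, 0.12]] rect [[0.597000002861023, -0.29499998688697815], [0.6079999804496765, -0.3050000071525574], [0.6489999890327454, -0.25999999046325684], [0.6380000114440918, -0.25]]
```

step_arm(plan=[{"dz": -0.4, "claw": 0.2}, {"dz": -0.4, "claw": 0.2}, {"dz": -0.4, "claw": 0.2}, {"dx": -0.27, "dy": -0.28, "claw": 0.2}, {"dx": -0.27, "dy": -0.28, "claw": 0.2}, {"dx": -0.27, "dy": -0.28, "claw": 0.2}, {"dx": -0.27, "dy": -0.28, "claw": 0.2}, {"dx": -0.27, "dy": -0.28, "claw": 0.2}, {"dx": -0.27, "dy": -0.28, "claw": 0.2}, {"dx": -0.27, "dy": -0.28, "claw": 0.2}])

```text
$.plan[0]: bad value
```

step_arm(plan=[{"dx": -0.27, "dy": -0.28, "claw": 0.2}, {"dx": -0.27, "dy": -0.28, "claw": 0.2}, {"dx": -0.27, "dy": -0.28, "claw": 0.2}, {"dx": -0.27, "dy": -0.28, "claw": 0.2}, {"dx": -0.27, "dy": -0.28, "claw": 0.2}, {"rz": -0.07, "claw": 0.2}, {"rz": -0.07, "claw": 0.2}, {"ry": -0.0667, "claw": 0.2}, {"claw": 0.2}])

```text
$.plan[0]: bad value
```

```bash
cat >> h.py <<'E'
from scipy.spatial.transform import Rotation as Ro
D=(np.array([.6915,-.102]),np.radians(-7.4))
def state(target=None):
    o=telemetry.get_obs(); R=Ro.from_euler("xyz",o["eef_rot"]).as_matrix(); p=np.array(o["ee_pos"])
    print("t",o["time_s"],"p",p.round(4),"F",np.round(o["force"],1),"grip",round(o["grip_width"],3),"yaw y-axis",np.degrees(np.arctan2(-R[0,1],R[1,1])).round(2),"tilt",np.degrees(np.arccos(-R[2,2])).round(2),"y z-comp",R[2,1].round(4))
    tip=p+.017*R[:,2]-.008*R[:,0]
    print("front tip",tip.round(4),"in dock",(Ro.from_euler("z",-D[1]).as_matrix()[:2,:2]@(tip[:2]-D[0])).round(4))
    if target is not None: print("tool shift (units .1m)",(R.T@(np.array(target)-p)*10).round(3))
def measure():
    for n in ("top","scene"):
        p=viewer.camera(n); Q=cloud(p).reshape(-1,3); c=np.array([np.cos(D[1]),np.sin(D[1])]); R=np.array([c,[-c[1],c[0]]])
        l=(Q[:,:2]-D[0])@R.T
        k=l[(Q[:,2]>.195)&(Q[:,2]<.212)&(l[:,0]>-.25)&(l[:,0]<.12)&(abs(l[:,1])<.1)]
        r=cv2.minAreaRect(k.astype(np.float32)); a=r[2] if r[2]<45 else r[2]-90
        ar=np.radians(a); ctr=np.array(r[0])-.020*np.array([np.cos(ar),np.sin(ar)])
        print(n,"battery in dock: origin",ctr.round(4),"rel yaw",round(a,2),"size",np.round(r[1],4))
    return p
E
python3 - <<'E'
from h import *
state([.4268,-.0498,.10])
measure()
E
```

```text
t 0.75 p [0.2317 0.4988 0.183 ] F [-0.3  0.3 -0.9] grip 0.094 yaw y-axis -24.91 tilt 0.0 y z-comp 0.0
front tip [0.2389 0.4955 0.166 ] in dock [-0.5258  0.5342]
tool shift (units .1m) [-4.081 -4.154  0.83 ]
top battery in dock: origin [-0.187   0.0122] rel yaw -4.8 size [0.114  0.0909]
scene battery in dock: origin [-0.1869  0.0089] rel yaw -4.74 size [0.113  0.0929]
```

step_arm(plan=[{"dx": 0, "dy": 0, "dz": -0.4, "rx": 0, "ry": 0, "rz": 0, "claw": 0.2}, {"dx": 0, "dy": 0, "dz": -0.4, "rx": 0, "ry": 0, "rz": 0, "claw": 0.2}, {"dx": 0, "dy": 0, "dz": -0.4, "rx": 0, "ry": 0, "rz": 0, "claw": 0.2}, {"dx": -0.27, "dy": -0.28, "dz": 0, "rx": 0, "ry": 0, "rz": 0, "claw": 0.2}, {"dx": -0.27, "dy": -0.28, "dz": 0, "rx": 0, "ry": 0, "rz": 0, "claw": 0.2}, {"dx": -0.27, "dy": -0.28, "dz": 0, "rx": 0, "ry": 0, "rz": 0, "claw": 0.2}, {"dx": -0.27, "dy": -0.28, "dz": 0, "rx": 0, "ry": 0, "rz": 0, "claw": 0.2}, {"dx": -0.27, "dy": -0.28, "dz": 0, "rx": 0, "ry": 0, "rz": 0, "claw": 0.2}, {"dx": -0.27, "dy": -0.28, "dz": 0, "rx": 0, "ry": 0, "rz": 0, "claw": 0.2}, {"dx": -0.27, "dy": -0.28, "dz": 0, "rx": 0, "ry": 0, "rz": 0, "claw": 0.2}])

```text
time_s: 1.85
ee_pos: [0.3207, 0.24, 0.3032]
eef_rot: [3.141, 0.0, 2.707]
force: [0.6, 0.3, -0.1]
grip_width: 0.0752
grip_force: 0.0
```

step_arm(plan=[{"dx": -0.27, "dy": -0.28, "dz": 0, "rx": 0, "ry": 0, "rz": 0, "claw": 0.2}, {"dx": -0.27, "dy": -0.28, "dz": 0, "rx": 0, "ry": 0, "rz": 0, "claw": 0.2}, {"dx": -0.27, "dy": -0.28, "dz": 0, "rx": 0, "ry": 0, "rz": 0, "claw": 0.2}, {"dx": -0.27, "dy": -0.28, "dz": 0, "rx": 0, "ry": 0, "rz": 0, "claw": 0.2}, {"dx": -0.27, "dy": -0.28, "dz": 0, "rx": 0, "ry": 0, "rz": 0, "claw": 0.2}, {"dx": -0.27, "dy": -0.28, "dz": 0, "rx": 0, "ry": 0, "rz": 0, "claw": 0.2}, {"dx": -0.27, "dy": -0.28, "dz": 0, "rx": 0, "ry": 0, "rz": -0.07, "claw": 0.2}, {"dx": 0, "dy": 0, "dz": 0, "rx": 0, "ry": 0, "rz": -0.07, "claw": 0.2}, {"dx": 0, "dy": 0, "dz": 0, "rx": 0, "ry": -0.0667, "rz": 0, "claw": 0.2}, {"dx": 0, "dy": 0, "dz": 0, "rx": 0, "ry": 0, "rz": 0, "claw": 0.2}])

```text
time_s: 2.85
ee_pos: [0.4088, -0.016, 0.3034]
eef_rot: [3.141, 0.108, 2.926]
force: [-0.3, 0.0, 0.1]
grip_width: 0.0753
grip_force: 0.0
```

```bash
python3 - <<'E'
from h import *
state([.4268,-.0498,.20])
E
```

```text
t 2.85 p [ 0.4088 -0.016   0.3034] F [-0.3  0.   0.1] grip 0.075 yaw y-axis -12.34 tilt 6.18 y z-comp 0.0001
front tip [ 0.4184 -0.0181  0.2874] in dock [-0.2817  0.048 ]
tool shift (units .1m) [-0.135 -0.292  1.055]
```

step_arm(plan=[{"dx": -0.135, "dy": -0.292, "dz": 0.1, "rx": 0, "ry": 0, "rz": 0, "claw": 0.2}, {"dx": 0, "dy": 0, "dz": 0.3, "rx": 0, "ry": 0, "rz": 0, "claw": 0.2}, {"dx": 0, "dy": 0, "dz": 0.3, "rx": 0, "ry": 0, "rz": 0, "claw": 0.2}, {"dx": 0, "dy": 0, "dz": 0.3, "rx": 0, "ry": 0, "rz": 0, "claw": 0.2}, {"dx": 0, "dy": 0, "dz": 0, "rx": 0, "ry": 0, "rz": 0, "claw": 0.2}, {"dx": 0, "dy": 0, "dz": 0, "rx": 0, "ry": 0, "rz": 0, "claw": 0.2}])

```text
time_s: 3.45
ee_pos: [0.4267, -0.0495, 0.2059]
eef_rot: [3.142, 0.104, 2.927]
force: [-0.0, -0.6, 0.2]
grip_width: 0.0746
grip_force: 0.0
```

```bash
python3 - <<'E'
from h import *
state([.4268,-.0498,.034])
p=viewer.camera("wrist"); save(p,"w1.png")
E
```

```text
t 3.45 p [ 0.4267 -0.0495  0.2059] F [-0.  -0.6  0.2] grip 0.075 yaw y-axis -12.31 tilt 5.95 y z-comp 0.0001
front tip [ 0.4361 -0.0515  0.1898] in dock [-0.2597  0.0172]
tool shift (units .1m) [ 0.176 -0.003  1.71 ]
```

View pics/w1.png

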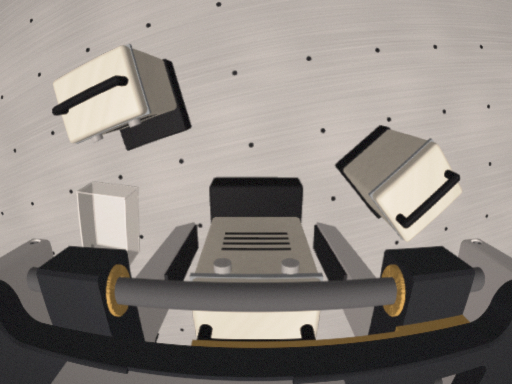

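The wrist view shows the battery's black ledge at (256,197) centred between the open fingers (at columns ~180 and ~335). The terminals are at (222,267) and (290,267), and the look-alikes are clear at (120,90) and (400,180). Descending behind the foot.

step_arm(plan=[{"dx": 0.03, "dy": 0, "dz": 0.29, "rx": 0, "ry": 0, "rz": 0, "claw": 0.2}, {"dx": 0.03, "dy": 0, "dz": 0.29, "rx": 0, "ry": 0, "rz": 0, "claw": 0.2}, {"dx": 0.03, "dy": 0, "dz": 0.29, "rx": 0, "ry": 0, "rz": 0, "claw": 0.2}, {"dx": 0.03, "dy": 0, "dz": 0.29, "rx": 0, "ry": 0, "rz": 0, "claw": 0.2}, {"dx": 0.03, "dy": 0, "dz": 0.29, "rx": 0, "ry": 0, "rz": 0, "claw": 0.2}, {"dx": 0.026, "dy": 0, "dz": 0.26, "rx": 0, "ry": 0, "rz": 0, "claw": 0.2}, {"dx": 0, "dy": 0, "dz": 0, "rx": 0, "ry": 0, "rz": 0, "claw": 0.2}, {"dx": 0, "dy": 0, "dz": 0, "rx": 0, "ry": 0, "rz": 0, "claw": 0.2}])

```text
time_s: 4.3
ee_pos: [0.4278, -0.0498, 0.0347]
eef_rot: [3.142, 0.106, 2.927]
force: [-0.0, -0.2, -0.4]
grip_width: 0.0746
grip_force: 0.0
```

```bash
python3 - <<'E'
from h import *
state([.4268,-.0498,.034])
measure()
E
```

```text
t 4.3 p [ 0.4278 -0.0498  0.0347] F [-0.  -0.2 -0.4] grip 0.075 yaw y-axis -12.31 tilt 6.07 y z-comp 0.0
front tip [ 0.4374 -0.0519  0.0186] in dock [-0.2585  0.017 ]
tool shift (units .1m) [ 0.011 -0.002  0.005]
top battery in dock: origin [-0.208   0.0263] rel yaw -5.02 size [0.1393 0.1352]
scene battery in dock: origin [-0.2073  0.0246] rel yaw -5.38 size [0.1404 0.1347]
```

step_arm(plan=[{"dx": -0.03, "dy": 0, "dz": 0.003, "rx": 0, "ry": 0, "rz": 0, "claw": 0.2}, {"dx": -0.03, "dy": 0, "dz": 0.003, "rx": 0, "ry": 0, "rz": 0, "claw": 0.2}, {"dx": -0.03, "dy": 0, "dz": 0.003, "rx": 0, "ry": 0, "rz": 0, "claw": 0.2}, {"dx": -0.03, "dy": 0, "dz": 0.003, "rx": 0, "ry": 0, "rz": 0, "claw": 0.2}, {"dx": -0.03, "dy": 0, "dz": 0.003, "rx": 0, "ry": 0, "rz": 0, "claw": 0.2}, {"dx": -0.04, "dy": 0, "dz": 0.004, "rx": 0, "ry": 0, "rz": 0, "claw": 0.2}, {"dx": -0.04, "dy": 0, "dz": 0.004, "rx": 0, "ry": 0, "rz": 0, "claw": 0.2}, {"dx": -0.04, "dy": 0, "dz": 0.004, "rx": 0, "ry": 0, "rz": 0, "claw": 0.2}])

```text
time_s: 5.2
ee_pos: [0.4537, -0.0555, 0.0332]
eef_rot: [-3.142, 0.105, 2.927]
force: [-1.0, 0.4, -0.0]
grip_width: 0.0752
grip_force: 0.0
```

```bash
sed -i 's/        k=l\[(Q/        g=p["img"].min(-1).ravel()>110\n        k=l[g\&(Q/' h.py; python3 - <<'E'
from h import *
state()
p=measure(); save(p,"s2.png",(120,80,400,384),2)
E
```

```text
t 5.2 p [ 0.4537 -0.0555  0.0332] F [-1.   0.4 -0. ] grip 0.075 yaw y-axis -12.31 tilt 6.0 y z-comp -0.0
front tip [ 0.4632 -0.0576  0.0171] in dock [-0.2321  0.0147]
top battery in dock: origin [-0.1865  0.0118] rel yaw -4.99 size [0.1104 0.0871]
scene battery in dock: origin [-0.2035  0.011 ] rel yaw -5.05 size [0.112  0.1236]
```

View pics/s2.png

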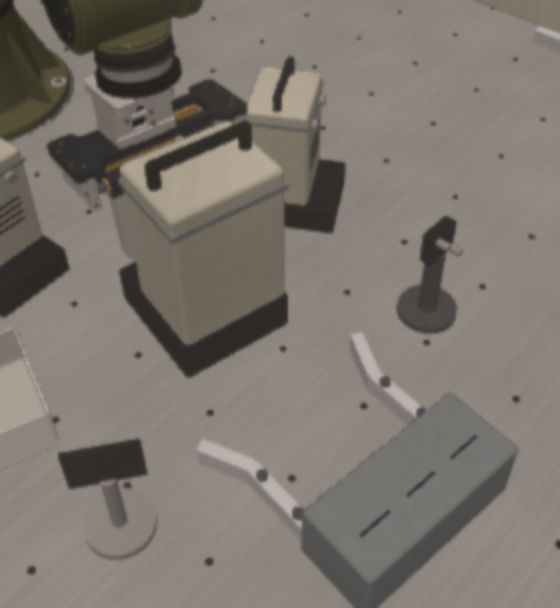

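```bash
python3 - <<'E'
from h import *
state()
p=viewer.camera("top"); save(p,"t2.png",(160,40,420,260),3)
Q=cloud(p).reshape(-1,3); l=(Q[:,:2]-D[0])@np.array([[np.cos(D[1]),-np.sin(D[1])],[np.sin(D[1]),np.cos(D[1])]])
for z in ((.037,.05),(.09,.19),(.196,.212),(.22,.24)):
    k=l[(Q[:,2]>z[0])&(Q[:,2]<z[1])&(abs(l[:,1])<.12)&(l[:,0]>-.36)&(l[:,0]<.0)]
    print(z,len(k),np.percentile(k,[1,50,99],axis=0).round(3).tolist())
E
```

```text
t 5.3 p [ 0.4538 -0.0555  0.0332] F [-0.8 -0.6 -0.4] grip 0.075 yaw y-axis -12.32 tilt 6.01 y z-comp 0.0
front tip [ 0.4633 -0.0576  0.0171] in dock [-0.232   0.0146]
(0.037, 0.05) 54 [[-0.342, -0.119], [-0.169, 0.067], [-0.12, 0.073]]
(0.09, 0.19) 174 [[-0.36, -0.119], [-0.352, -0.093], [-0.125, 0.099]]
(0.196, 0.212) 2648 [[-0.26, -0.048], [-0.179, 0.017], [-0.123, 0.102]]
(0.22, 0.24) 352 [[-0.176, -0.038], [-0.168, 0.011], [-0.158, 0.059]]
```

View pics/t2.png

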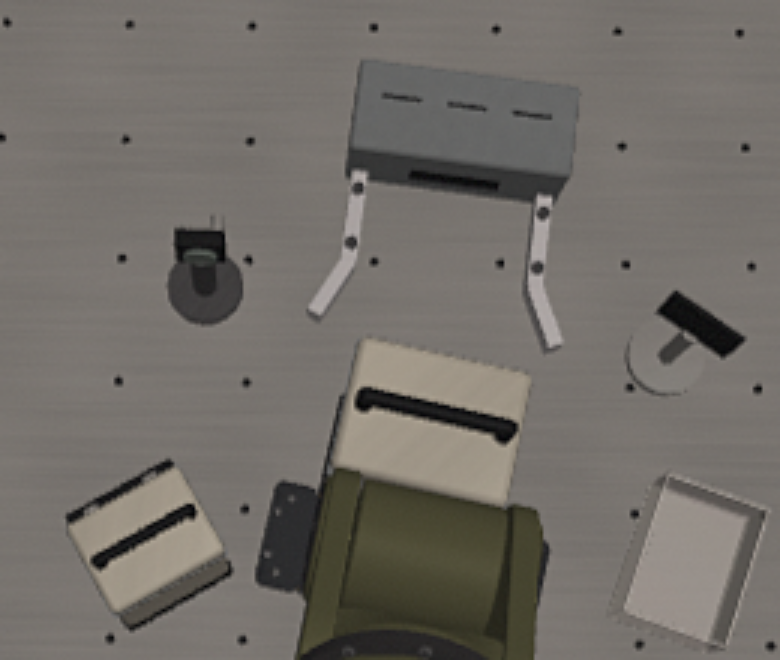

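```bash
python3 - <<'E'
from h import *
o=telemetry.get_obs(); p=viewer.camera("wrist"); save(p,"w2.png")
T=p["tool_from_camera"]; R=Ro.from_euler("xyz",o["eef_rot"]).as_matrix()
z=p["z_map"].astype(float); v,u=np.mgrid[:384,:512]; x=(u-p["cx"])/p["fx"]; y=(v-p["cy"])/p["fy"]; r=np.hypot(x,y)+1e-9
s=np.tan(np.minimum(r,1.5))/r; c=np.stack([x*s*z,y*s*z,z],-1); tl=c@T[:3,:3].T+T[:3,3]; w=tl@R.T+np.array(o["ee_pos"]); w[z==0]=np.nan
cs,sn=np.cos(D[1]),np.sin(D[1]); l=(w[...,:2]-D[0])@np.array([[cs,-sn],[sn,cs]])
print(p["fx"],p["cx"],p["cy"])
for col in (256,200,310):
  for rr in range(100,384,12): print(col,rr,"dock xy",l[rr,col].round(3),"z",w[rr,col,2].round(3),p["img"][rr,col])
E
```

```text
297.3186396354542 255.26473131961163 199.6977910845181
256 100 dock xy [-0.329  0.023] z 0.001 [214 205 197]
256 112 dock xy [-0.32   0.022] z -0.0 [213 203 195]
256 124 dock xy [-0.311  0.021] z 0.001 [214 205 197]
256 136 dock xy [-0.301  0.021] z 0.001 [208 200 193]
256 148 dock xy [-0.292  0.02 ] z 0.002 [213 205 199]
256 160 dock xy [-0.283  0.019] z 0.0 [211 202 194]
256 172 dock xy [-0.273  0.018] z -0.0 [218 208 202]
256 184 dock xy [-0.263  0.017] z 0.0 [216 206 198]
256 196 dock xy [-0.253  0.017] z -0.001 [216 206 198]
256 208 dock xy [-0.252  0.016] z 0.025 [19 20 17]
256 220 dock xy [-0.251  0.016] z 0.043 [32 32 32]
256 232 dock xy [-0.243  0.016] z 0.045 [44 44 44]
256 244 dock xy [-0.233  0.015] z 0.045 [44 44 43]
256 256 dock xy [-0.224  0.014] z 0.046 [38 37 40]
256 268 dock xy [-0.214  0.013] z 0.045 [39 37 39]
256 280 dock xy [-0.212  0.013] z 0.058 [145 136 124]
256 292 dock xy [-0.283  0.019] z 0.166 [96 92 91]
256 304 dock xy [-0.282  0.019] z 0.168 [117 110 112]
256 316 dock xy [-0.212  0.013] z 0.095 [137 129 117]
256 328 dock xy [-0.212  0.013] z 0.106 [138 
[... 2023 characters left out ...]
.053] z 0.043 [28 29 29]
310 232 dock xy [-0.239  0.052] z 0.045 [35 33 32]
310 244 dock xy [-0.23   0.052] z 0.046 [39 39 40]
310 256 dock xy [-0.22   0.052] z 0.045 [37 36 37]
310 268 dock xy [-0.21   0.052] z 0.045 [37 36 36]
310 280 dock xy [-0.209  0.05 ] z 0.059 [143 134 121]
310 292 dock xy [-0.282  0.033] z 0.166 [96 93 93]
310 304 dock xy [-0.279  0.032] z 0.168 [118 115 113]
310 316 dock xy [-0.21   0.044] z 0.097 [138 128 117]
310 328 dock xy [-0.209  0.043] z 0.106 [142 132 120]
310 340 dock xy [-0.274  0.031] z 0.176 [127 106  74]
310 352 dock xy [-0.28  0.03] z 0.185 [30 29 34]
310 364 dock xy [-0.28   0.029] z 0.188 [28 27 29]
310 376 dock xy [-0.28   0.029] z 0.191 [38 37 40]
```

View pics/w2.png

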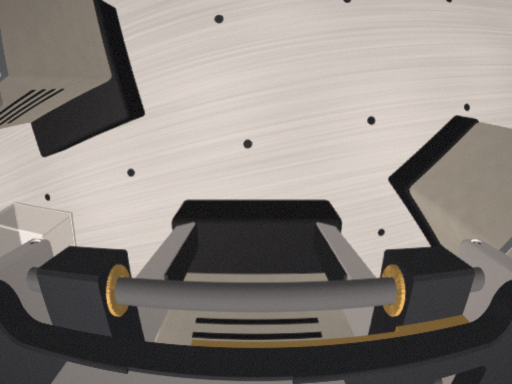

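```bash
python3 - <<'E'
from h import *
o=telemetry.get_obs(); p=viewer.camera("wrist"); save(p,"w3.png",(140,180,370,384),3)
T=p["tool_from_camera"]; R=Ro.from_euler("xyz",o["eef_rot"]).as_matrix()
z=p["z_map"].astype(float); v,u=np.mgrid[:384,:512]; x=(u-p["cx"])/p["fx"]; y=(v-p["cy"])/p["fy"]; r=np.hypot(x,y)+1e-9
s=np.tan(np.minimum(r,1.5))/r; c=np.stack([x*s*z,y*s*z,z],-1); tl=c@T[:3,:3].T+T[:3,3]; w=tl@R.T+np.array(o["ee_pos"])
for row in (215,225,235,245,255,265,275):
  for col in list(range(160,206,6)): print(row,col,"tool",(tl[row,col]*1000).round(0),"z",round(w[row,col,2]*1000),p["img"][row,col,0],end=" | ")
  print()
E
```

```text
215 160 tool [ -2. -82.  33.] z 1 214 | 215 166 tool [ -2. -76.  33.] z 0 213 | 215 172 tool [ -2. -71.  33.] z 1 213 | 215 178 tool [  9. -55.  -5.] z 38 28 | 215 184 tool [  9. -51.  -4.] z 37 20 | 215 190 tool [  9. -46.  -5.] z 37 25 | 215 196 tool [  9. -42.  -4.] z 37 20 | 215 202 tool [  9. -38.  -5.] z 37 17 | 
225 160 tool [-12. -83.  35.] z 0 216 | 225 166 tool [-12. -78.  35.] z 0 214 | 225 172 tool [  4. -58. -11.] z 44 80 | 225 178 tool [  4. -53. -13.] z 46 77 | 225 184 tool [ 10. -45. -29.] z 61 132 | 225 190 tool [  9. -41. -28.] z 60 137 | 225 196 tool [  8. -39. -23.] z 55 32 | 225 202 tool [  4. -37. -12.] z 45 45 | 
235 160 tool [-22. -85.  36.] z 0 217 | 235 166 tool [-21. -78.  34.] z 1 217 | 235 172 tool [ 10. -48. -48.] z 80 132 | 235 178 tool [ 10. -44. -47.] z 79 138 | 235 184 tool [ 10. -40. -48.] z 80 136 | 235 190 tool [  8. -38. -43.] z 75 31 | 235 196 tool [  3. -38. -27.] z 60 24 | 235 202 tool [ -3. -37. -12.] z 45 45 | 
245 160 tool [-31. -86.  36.] z 1 190 | 245 166 tool [ 11. -46. -65.] z 96 135 | 245 172 tool [ 10. -44. -62.] z 94 135 | 245 178 to
[... 475 characters left out ...]
0 | 255 202 tool [-19. -38. -11.] z 46 45 | 
265 160 tool [ 10. -43. -87.] z 118 136 | 265 166 tool [ 10. -40. -87.] z 119 134 | 265 172 tool [  8. -38. -83.] z 115 25 | 265 178 tool [  4. -38. -73.] z 106 28 | 265 184 tool [ -1. -38. -63.] z 96 32 | 265 190 tool [-28. -48.  -9.] z 45 37 | 265 196 tool [-28. -44.  -8.] z 44 40 | 265 202 tool [-27. -39. -10.] z 45 41 | 
275 160 tool [ 10. -40. -96.] z 127 134 | 275 166 tool [  9. -38. -94.] z 125 58 | 275 172 tool [  5. -38. -87.] z 119 35 | 275 178 tool [ -0. -38. -77.] z 109 30 | 275 184 tool [ -6. -38. -66.] z 100 39 | 275 190 tool [-33. -47. -16.] z 52 144 | 275 196 tool [-32. -42. -17.] z 54 145 | 275 202 tool [-32. -38. -16.] z 53 141 |
```

View pics/w3.png

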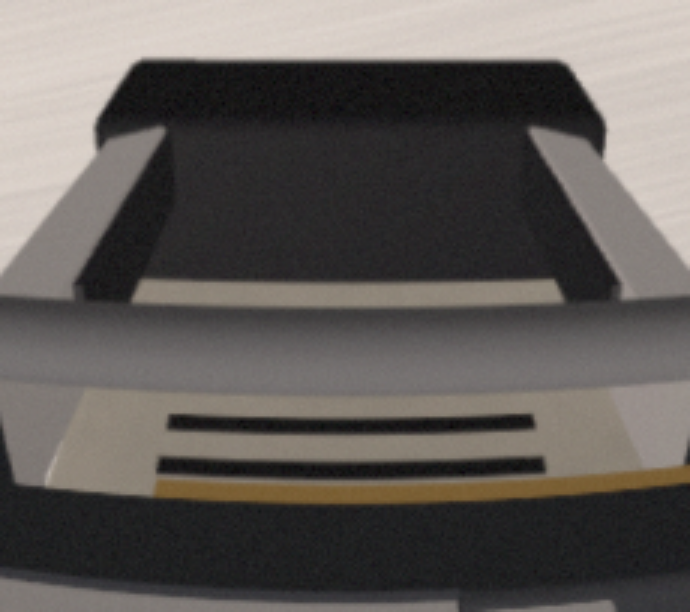

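step_arm(plan=[{"dx": 0.09, "dy": 0, "dz": -0.011, "rx": 0, "ry": 0, "rz": 0, "claw": 0.2}, {"dx": 0.09, "dy": 0, "dz": -0.011, "rx": 0, "ry": 0, "rz": 0, "claw": 0.2}, {"dx": 0.09, "dy": 0, "dz": -0.011, "rx": 0, "ry": 0, "rz": 0, "claw": 0.2}, {"dx": 0, "dy": 0, "dz": 0, "rx": 0, "ry": 0, "rz": 0, "claw": 0.2}, {"dx": 0, "dy": 0, "dz": 0, "rx": 0, "ry": 0, "rz": 0, "claw": 0.2}])

```text
time_s: 5.95
ee_pos: [0.4268, -0.0496, 0.034]
eef_rot: [-3.142, 0.105, 2.927]
force: [0.3, -0.5, 0.6]
grip_width: 0.075
grip_force: 0.0
```

```bash
cat >> h.py <<'E'
def wrist():
    o=telemetry.get_obs(); p=viewer.camera("wrist")
    T=p["tool_from_camera"]; R=Ro.from_euler("xyz",o["eef_rot"]).as_matrix()
    z=p["z_map"].astype(float); v,u=np.mgrid[:384,:512]; x=(u-p["cx"])/p["fx"]; y=(v-p["cy"])/p["fy"]; r=np.hypot(x,y)+1e-9
    s=np.tan(np.minimum(r,1.5))/r; c=np.stack([x*s*z,y*s*z,z],-1); tl=c@T[:3,:3].T+T[:3,3]; w=tl@R.T+np.array(o["ee_pos"])
    w[z==0]=np.nan; tl[z==0]=np.nan
    l=(w[...,:2]-D[0])@np.array([[np.cos(D[1]),-np.sin(D[1])],[np.sin(D[1]),np.cos(D[1])]])
    return p,tl,w,l
E
python3 - <<'E'
from h import *
state()
p,tl,w,l=wrist()
for s in (-1,1):
  f=(tl[...,1]*s>.036)&(tl[...,1]*s<.052)&(abs(tl[...,0])<.0125)&(tl[...,2]>-.1)&(tl[...,2]<.03)
  q=tl[f]; print(s,len(q),"x",np.percentile(q[:,0],[2,98]).round(4),"tool z max",np.sort(q[:,2])[-8:].round(3))
for row in range(205,232,3): print(row,(tl[row,190]*1000).round(0),p["img"][row,190])
print({k:getattr(ctrl,k) for k in dir(ctrl) if not k.startswith("_")})
E
```

```text
t 5.95 p [ 0.4268 -0.0496  0.034 ] F [ 0.3 -0.5  0.6] grip 0.075 yaw y-axis -12.31 tilt 6.04 y z-comp -0.0
front tip [ 0.4363 -0.0517  0.0179] in dock [-0.2595  0.017 ]
-1 2119 x [-0.0068  0.0104] tool z max [-0.023 -0.023 -0.023 -0.023 -0.022 -0.022 -0.022 -0.022]
1 2114 x [-0.0068  0.0103] tool z max [-0.024 -0.023 -0.023 -0.023 -0.023 -0.022 -0.022 -0.022]
205 [  7. -55.  33.] [208 200 191]
208 [  4. -55.  33.] [202 193 187]
211 [  1. -55.  34.] [209 198 190]
214 [ -1. -55.  33.] [204 195 190]
217 [ -4. -56.  34.] [209 201 193]
220 [ -7. -56.  34.] [210 201 193]
223 [ 10. -42. -24.] [149 141 137]
226 [ 10. -40. -32.] [131 124 120]
229 [ 10. -40. -37.] [123 116 112]
{'MotionError': <class 'station.MotionError'>, 'tcp_to_tips': 0.017}
```

step_arm(plan=[{"dx": 0.011, "dy": 0, "dz": 0.1, "rx": 0, "ry": 0, "rz": 0, "claw": 0.2}, {"dx": 0.011, "dy": 0, "dz": 0.1, "rx": 0, "ry": 0, "rz": 0, "claw": 0.2}, {"dx": 0, "dy": 0, "dz": 0, "rx": 0, "ry": 0, "rz": 0, "claw": 0.2}])

```text
time_s: 6.3
ee_pos: [0.4258, -0.0494, 0.0118]
eef_rot: [-3.142, 0.102, 2.927]
force: [-0.7, 0.2, -0.2]
grip_width: 0.0754
grip_force: 0.0
```

step_arm(plan=[{"dx": 0.005, "dy": 0, "dz": 0.05, "rx": 0, "ry": 0, "rz": 0, "claw": 0.2}, {"dx": 0.005, "dy": 0, "dz": 0.05, "rx": 0, "ry": 0, "rz": 0, "claw": 0.2}, {"dx": 0, "dy": 0, "dz": 0, "rx": 0, "ry": 0, "rz": 0, "claw": 0.2}])

```text
time_s: 6.6
ee_pos: [0.4264, -0.0496, 0.0029]
eef_rot: [-3.142, 0.104, 2.927]
force: [0.3, -0.9, 0.6]
grip_width: 0.0755
grip_force: 0.0
```

step_arm(plan=[{"dx": 0.005, "dy": 0, "dz": 0.045, "rx": 0, "ry": 0, "rz": 0, "claw": 0.2}, {"dx": 0.005, "dy": 0, "dz": 0.045, "rx": 0, "ry": 0, "rz": 0, "claw": 0.2}, {"dx": 0, "dy": 0, "dz": 0, "rx": 0, "ry": 0, "rz": 0, "claw": 0.2}])

```text
time_s: 6.9
ee_pos: [0.4264, -0.0495, -0.0061]
eef_rot: [3.142, 0.104, 2.927]
force: [-0.8, 0.1, 0.2]
grip_width: 0.0752
grip_force: 0.0
```

```bash
python3 - <<'E'
from h import *
state()
p,tl,w,l=wrist()
f=(abs(tl[...,1])>.036)&(abs(tl[...,1])<.052)&(tl[...,0]<.0125)&(tl[...,0]>.008)&(tl[...,2]>-.1)&(w[...,2]>.008)
f[:222]=False
print("lowest finger z",np.sort(w[...,2][f])[:5].round(4))
E
```

```text
t 6.9 p [ 0.4264 -0.0495 -0.0061] F [-0.8  0.1  0.2] grip 0.075 yaw y-axis -12.31 tilt 5.95 y z-comp 0.0
front tip [ 0.4359 -0.0516 -0.0222] in dock [-0.26   0.017]
lowest finger z [0.0148 0.0151 0.0152 0.0161 0.0166]
```

step_arm(plan=[{"dx": -0.03, "dy": 0, "dz": 0.003, "rx": 0, "ry": 0, "rz": 0, "claw": 0.2}, {"dx": -0.03, "dy": 0, "dz": 0.003, "rx": 0, "ry": 0, "rz": 0, "claw": 0.2}, {"dx": -0.03, "dy": 0, "dz": 0.003, "rx": 0, "ry": 0, "rz": 0, "claw": 0.2}, {"dx": -0.03, "dy": 0, "dz": 0.003, "rx": 0, "ry": 0, "rz": 0, "claw": 0.2}, {"dx": -0.03, "dy": 0, "dz": 0.003, "rx": 0, "ry": 0, "rz": 0, "claw": 0.2}, {"dx": -0.04, "dy": 0, "dz": 0.004, "rx": 0, "ry": 0, "rz": 0, "claw": 0.2}, {"dx": -0.04, "dy": 0, "dz": 0.004, "rx": 0, "ry": 0, "rz": 0, "claw": 0.2}, {"dx": -0.04, "dy": 0, "dz": 0.004, "rx": 0, "ry": 0, "rz": 0, "claw": 0.2}])

```text
time_s: 7.75
ee_pos: [0.4527, -0.0553, -0.0056]
eef_rot: [-3.142, 0.103, 2.927]
force: [-5.5, 1.6, 3.0]
grip_width: 0.0752
grip_force: 2.7
```

```bash
cat >> h.py <<'E'
def foot():
    "battery pose in the dock frame from the wrist camera: line fit of the case rear face (x=-25 mm) and the foot's sides"
    p,tl,w,l=wrist()
    m=(w[...,2]>.051)&(w[...,2]<.11)&(abs(tl[...,1])<.036)&(tl[...,0]<-.015)&(tl[...,0]>-.08)
    q=l[m]; s=np.polyfit(q[:,1],q[:,0],1); q=q[abs(np.polyval(s,q[:,1])-q[:,0])<.003]; s=np.polyfit(q[:,1],q[:,0],1)
    print("case rear: n",len(q),"x at y=0",s[1].round(4),"rel yaw",np.degrees(-np.arctan(s[0])).round(2))
    n=(w[...,2]>.040)&(w[...,2]<.05)&(l[...,0]>np.nanmin(l[m][:,0])-.045); k=l[n]; print("ledge n",len(k),"min/max y",np.percentile(k[:,1],[.3,99.7]).round(4),"x min",np.percentile(k[:,0],.5).round(4))
E
python3 - <<'E'
from h import *
state(); measure(); foot()
E
```

```text
t 7.75 p [ 0.4527 -0.0553 -0.0056] F [-5.5  1.6  3. ] grip 0.075 yaw y-axis -12.31 tilt 5.89 y z-comp -0.0
front tip [ 0.4622 -0.0573 -0.0217] in dock [-0.2332  0.0148]
top battery in dock: origin [-0.1701  0.0108] rel yaw -5.82 size [0.1112 0.0878]
scene battery in dock: origin [-0.1964  0.0105] rel yaw -4.51 size [0.1125 0.1399]
case rear: n 1302 x at y=0 -0.1969 rel yaw -4.88
ledge n 5129 min/max y [-0.046   0.1476] x min -0.2434
```

step_arm(plan=[{"dx": -0.05, "dy": 0, "dz": 0.005, "rx": 0, "ry": 0, "rz": 0, "claw": 0.2}, {"dx": -0.05, "dy": 0, "dz": 0.005, "rx": 0, "ry": 0, "rz": 0, "claw": 0.2}, {"dx": -0.05, "dy": 0, "dz": 0.005, "rx": 0, "ry": 0, "rz": 0, "claw": 0.2}, {"dx": -0.05, "dy": 0, "dz": 0.005, "rx": 0, "ry": 0, "rz": 0, "claw": 0.2}, {"dx": -0.05, "dy": 0, "dz": 0.005, "rx": 0, "ry": 0, "rz": 0, "claw": 0.2}, {"dx": -0.05, "dy": 0, "dz": 0.005, "rx": 0, "ry": 0, "rz": 0, "claw": 0.2}, {"dx": -0.05, "dy": 0, "dz": 0.005, "rx": 0, "ry": 0, "rz": 0, "claw": 0.2}, {"dx": -0.05, "dy": 0, "dz": 0.005, "rx": 0, "ry": 0, "rz": 0, "claw": 0.2}, {"dx": -0.05, "dy": 0, "dz": 0.005, "rx": 0, "ry": 0, "rz": 0, "claw": 0.2}, {"dx": -0.05, "dy": 0, "dz": 0.005, "rx": 0, "ry": 0, "rz": 0, "claw": 0.2}])

```text
time_s: 8.9
ee_pos: [0.5027, -0.0662, -0.0051]
eef_rot: [3.142, 0.105, 2.927]
force: [-2.9, 0.7, -2.1]
grip_width: 0.0751
grip_force: 1.3
```

```bash
python3 - <<'E'
from h import *
state(); measure(); foot()
E
```

```text
t 8.9 p [ 0.5027 -0.0662 -0.0051] F [-2.9  0.7 -2.1] grip 0.075 yaw y-axis -12.32 tilt 6.0 y z-comp 0.0
front tip [ 0.5122 -0.0683 -0.0212] in dock [-0.1821  0.0103]
top battery in dock: origin [-0.1195  0.0061] rel yaw -5.2 size [0.1108 0.0877]
scene battery in dock: origin [-0.1706  0.0092] rel yaw -5.62 size [0.1121 0.1904]
case rear: n 1374 x at y=0 -0.1453 rel yaw -4.87
ledge n 5033 min/max y [-0.0506  0.0647] x min -0.1921
```

step_arm(plan=[{"dx": -0.05, "dy": 0, "dz": 0.005, "rx": 0, "ry": 0, "rz": 0, "claw": 0.2}, {"dx": -0.05, "dy": 0, "dz": 0.005, "rx": 0, "ry": 0, "rz": 0, "claw": 0.2}, {"dx": -0.05, "dy": 0, "dz": 0.005, "rx": 0, "ry": 0, "rz": 0, "claw": 0.2}, {"dx": -0.05, "dy": 0, "dz": 0.005, "rx": 0, "ry": 0, "rz": 0, "claw": 0.2}, {"dx": -0.05, "dy": -0.0062, "dz": 0.005, "rx": -0.0006, "ry": 0, "rz": -0.0054, "claw": 0.2}, {"dx": -0.05, "dy": -0.0062, "dz": 0.005, "rx": -0.0006, "ry": 0, "rz": -0.0054, "claw": 0.2}, {"dx": -0.05, "dy": -0.0062, "dz": 0.005, "rx": -0.0006, "ry": 0, "rz": -0.0054, "claw": 0.2}, {"dx": -0.05, "dy": -0.0062, "dz": 0.005, "rx": -0.0006, "ry": 0, "rz": -0.0054, "claw": 0.2}, {"dx": -0.05, "dy": -0.0062, "dz": 0.005, "rx": -0.0006, "ry": 0, "rz": -0.0054, "claw": 0.2}, {"dx": -0.05, "dy": -0.0062, "dz": 0.005, "rx": -0.0006, "ry": 0, "rz": -0.0054, "claw": 0.2}])

```text
time_s: 10.05
ee_pos: [0.5512, -0.08, -0.0049]
eef_rot: [3.141, 0.105, 2.979]
force: [-4.0, 0.3, 0.4]
grip_width: 0.0753
grip_force: 2.1
```

```bash
python3 - <<'E'
from h import *
state(); measure(); foot()
E
```

```text
t 10.05 p [ 0.5512 -0.08   -0.0049] F [-4.   0.3  0.4] grip 0.075 yaw y-axis -9.34 tilt 6.0 y z-comp 0.0003
front tip [ 0.5608 -0.0816 -0.021 ] in dock [-0.1323  0.0034]
top battery in dock: origin [-0.0702  0.002 ] rel yaw -1.51 size [0.1117 0.0879]
scene battery in dock: origin [-0.1214  0.0031] rel yaw -2.77 size [0.1133 0.1921]
case rear: n 1384 x at y=0 -0.0949 rel yaw -1.94
ledge n 4994 min/max y [-0.0556  0.0602] x min -0.1403
```

step_arm(plan=[{"dx": -0.05, "dy": -0.0062, "dz": 0.005, "rx": -0.0006, "ry": 0, "rz": -0.0054, "claw": 0.2}, {"dx": -0.05, "dy": -0.0062, "dz": 0.005, "rx": -0.0006, "ry": 0, "rz": -0.0054, "claw": 0.2}, {"dx": -0.05, "dy": -0.0062, "dz": 0.005, "rx": -0.0006, "ry": 0, "rz": -0.0054, "claw": 0.2}, {"dx": -0.05, "dy": -0.0062, "dz": 0.005, "rx": -0.0006, "ry": 0, "rz": -0.0054, "claw": 0.2}, {"dx": -0.04, "dy": 0, "dz": 0.004, "rx": 0, "ry": 0, "rz": 0, "claw": 0.2}, {"dx": -0.04, "dy": 0, "dz": 0.004, "rx": 0, "ry": 0, "rz": 0, "claw": 0.2}, {"dx": -0.04, "dy": 0, "dz": 0.004, "rx": 0, "ry": 0, "rz": 0, "claw": 0.2}, {"dx": -0.04, "dy": 0, "dz": 0.004, "rx": 0, "ry": 0, "rz": 0, "claw": 0.2}])

```text
time_s: 11.0
ee_pos: [0.5865, -0.0874, -0.0048]
eef_rot: [3.141, 0.105, 3.012]
force: [-3.4, 1.1, -0.5]
grip_width: 0.0754
grip_force: 1.8
```

```bash
python3 - <<'E'
from h import *
state(); p=measure(); foot(); save(p,"s3.png",(140,80,400,384),2)
E
```

```text
t 11.0 p [ 0.5865 -0.0874 -0.0048] F [-3.4  1.1 -0.5] grip 0.075 yaw y-axis -7.42 tilt 6.0 y z-comp 0.0005
front tip [ 0.5962 -0.0886 -0.0209] in dock [-0.0962  0.001 ]
top battery in dock: origin [-0.0337  0.0018] rel yaw -0.53 size [0.1116 0.0876]
scene battery in dock: origin [-0.0864 -0.0005] rel yaw 0.31 size [0.1928 0.1129]
case rear: n 1402 x at y=0 -0.059 rel yaw -0.03
ledge n 4981 min/max y [-0.057  0.059] x min -0.1037
```

View pics/s3.png

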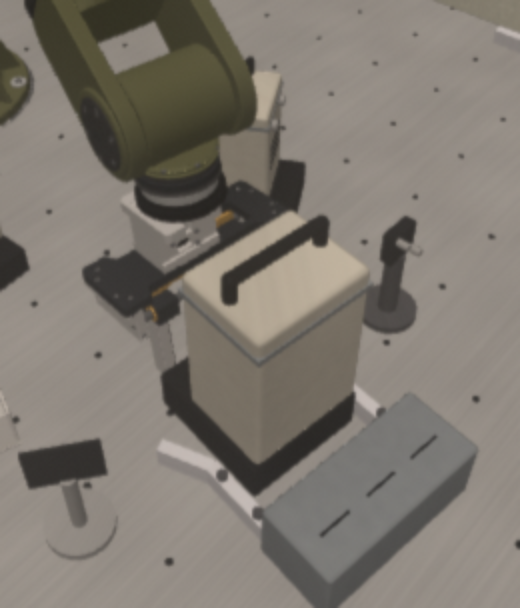

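The battery stands upright between the rails, with its foot corner at (260,490) and the rails at (220,475) and (370,400). It is square to the dock, with about 34 mm to go.

step_arm(plan=[{"dx": -0.04, "dy": 0, "dz": 0.004, "rx": 0, "ry": 0, "rz": 0, "claw": 0.2}, {"dx": -0.04, "dy": 0, "dz": 0.004, "rx": 0, "ry": 0, "rz": 0, "claw": 0.2}, {"dx": -0.04, "dy": 0, "dz": 0.004, "rx": 0, "ry": 0, "rz": 0, "claw": 0.2}, {"dx": -0.04, "dy": 0, "dz": 0.004, "rx": 0, "ry": 0, "rz": 0, "claw": 0.2}, {"dx": -0.04, "dy": 0, "dz": 0.004, "rx": 0, "ry": 0, "rz": 0, "claw": 0.2}, {"dx": -0.04, "dy": 0, "dz": 0.004, "rx": 0, "ry": 0, "rz": 0, "claw": 0.2}, {"dx": -0.04, "dy": 0, "dz": 0.004, "rx": 0, "ry": 0, "rz": 0, "claw": 0.2}, {"dx": -0.02, "dy": 0, "dz": 0.002, "rx": 0, "ry": 0, "rz": 0, "claw": 0.2}])

```text
time_s: 11.95
ee_pos: [0.6165, -0.0913, -0.0046]
eef_rot: [3.141, 0.105, 3.012]
force: [-4.3, 0.2, 1.2]
grip_width: 0.0751
grip_force: 2.3
```

step_arm(plan=[{"dx": -0.01, "dy": 0, "dz": 0.001, "rx": 0, "ry": 0, "rz": 0, "claw": 0.2}, {"dx": -0.01, "dy": 0, "dz": 0.001, "rx": 0, "ry": 0, "rz": 0, "claw": 0.2}, {"dx": 0, "dy": 0, "dz": 0, "rx": 0, "ry": 0, "rz": 0, "claw": 0.2}])

```text
time_s: 12.25
ee_pos: [0.6182, -0.0916, -0.0045]
eef_rot: [3.141, 0.105, 3.012]
force: [-3.5, 0.2, 0.9]
grip_width: 0.0754
grip_force: 1.4
```

step_arm(plan=[{"dx": -0.01, "dy": 0, "dz": 0.001, "rx": 0, "ry": 0, "rz": 0, "claw": 0.2}, {"dx": -0.01, "dy": 0, "dz": 0.001, "rx": 0, "ry": 0, "rz": 0, "claw": 0.2}, {"dx": 0, "dy": 0, "dz": 0, "rx": 0, "ry": 0, "rz": 0, "claw": 0.2}])

```text
time_s: 12.55
ee_pos: [0.6203, -0.0918, -0.0045]
eef_rot: [3.141, 0.105, 3.012]
force: [-1.9, -0.1, -0.6]
grip_width: 0.0751
grip_force: 1.4
```

```bash
python3 - <<'E'
from h import *
state(); measure(); foot()
E
```

```text
t 12.55 p [ 0.6203 -0.0918 -0.0045] F [-1.9 -0.1 -0.6] grip 0.075 yaw y-axis -7.42 tilt 6.02 y z-comp 0.0005
front tip [ 0.6299 -0.0931 -0.0206] in dock [-0.0622  0.0009]
top battery in dock: origin [-0.0004  0.0018] rel yaw -0.8 size [0.1126 0.0884]
scene battery in dock: origin [-0.0515  0.0009] rel yaw -1.34 size [0.1133 0.1921]
case rear: n 1445 x at y=0 -0.0255 rel yaw 0.0
ledge n 4974 min/max y [-0.0569  0.059 ] x min -0.07
```

Almost there; creeping in until the stop is felt.

step_arm(plan=[{"dx": -0.01, "dy": 0, "dz": 0.001, "rx": 0, "ry": 0, "rz": 0, "claw": 0.2}, {"dx": -0.01, "dy": 0, "dz": 0.001, "rx": 0, "ry": 0, "rz": 0, "claw": 0.2}, {"dx": 0, "dy": 0, "dz": 0, "rx": 0, "ry": 0, "rz": 0, "claw": 0.2}])

```text
time_s: 13.0
ee_pos: [0.622, -0.0921, -0.0046]
eef_rot: [3.141, 0.104, 3.012]
force: [-4.5, 0.7, -0.4]
grip_width: 0.0752
grip_force: 2.5
```

step_arm(plan=[{"dx": -0.01, "dy": 0, "dz": 0.001, "rx": 0, "ry": 0, "rz": 0, "claw": 0.2}, {"dx": 0, "dy": 0, "dz": 0, "rx": 0, "ry": 0, "rz": 0, "claw": 0.2}])

```text
time_s: 13.2
ee_pos: [0.6221, -0.0921, -0.0046]
eef_rot: [3.141, 0.102, 3.012]
force: [-11.3, 1.7, 5.5]
grip_width: 0.0752
grip_force: 5.9
```

step_arm(plan=[{"dx": -0.01, "dy": 0, "dz": 0.001, "rx": 0, "ry": 0, "rz": 0, "claw": 0.2}, {"dx": 0, "dy": 0, "dz": 0, "rx": 0, "ry": 0, "rz": 0, "claw": 0.2}])

```text
time_s: 13.4
ee_pos: [0.6223, -0.0921, -0.0047]
eef_rot: [3.141, 0.1, 3.012]
force: [-19.3, 2.6, 11.8]
grip_width: 0.0749
grip_force: 9.8
```

step_arm(plan=[{"dx": -0.007, "dy": 0, "dz": 0, "rx": 0, "ry": 0, "rz": 0, "claw": 0.2}, {"dx": 0, "dy": 0, "dz": 0, "rx": 0, "ry": 0, "rz": 0, "claw": 0.2}])

```text
time_s: 13.6
ee_pos: [0.6223, -0.0921, -0.0047]
eef_rot: [3.141, 0.098, 3.012]
force: [-24.4, 2.5, 14.5]
grip_width: 0.075
grip_force: 12.3
```

```bash
python3 - <<'E'
from h import *
state(); print(np.round(telemetry.get_obs()["moment"],2)); foot()
E
```

```text
t 13.6 p [ 0.6223 -0.0921 -0.0047] F [-24.4   2.5  14.5] grip 0.075 yaw y-axis -7.41 tilt 5.63 y z-comp 0.0006
front tip [ 0.6319 -0.0933 -0.0208] in dock [-0.0603  0.0009]
[0.47 4.41 0.08]
case rear: n 1485 x at y=0 -0.0239 rel yaw 0.04
ledge n 5019 min/max y [-0.0568  0.0589] x min -0.0682
```

step_arm(plan=[{"dx": 0.03, "dy": 0, "dz": -0.003, "rx": 0, "ry": 0, "rz": 0, "claw": 0.2}, {"dx": 0.05, "dy": 0, "dz": -0.005, "rx": 0, "ry": 0, "rz": 0, "claw": 0.2}, {"dx": 0.15, "dy": 0, "dz": -0.015, "rx": 0, "ry": 0, "rz": 0, "claw": 0.2}, {"dx": 0.2, "dy": 0, "dz": -0.02, "rx": 0, "ry": 0, "rz": 0, "claw": 0.2}, {"dx": 0.2, "dy": 0, "dz": -0.02, "rx": 0, "ry": 0, "rz": 0, "claw": 0.2}, {"dx": 0.2, "dy": 0, "dz": -0.02, "rx": 0, "ry": 0, "rz": 0, "claw": 0.2}, {"dx": 0, "dy": 0, "dz": -0.4, "rx": 0, "ry": 0, "rz": 0, "claw": 0.2}, {"dx": 0, "dy": 0, "dz": -0.4, "rx": 0, "ry": 0, "rz": 0, "claw": 0.2}, {"dx": 0, "dy": 0, "dz": -0.4, "rx": 0, "ry": 0, "rz": 0, "claw": 0.2}, {"dx": 0, "dy": 0, "dz": -0.4, "rx": 0, "ry": 0, "rz": 0, "claw": 0.2}])

```text
time_s: 14.65
ee_pos: [0.5255, -0.0796, 0.1564]
eef_rot: [3.141, 0.107, 3.012]
force: [0.4, -0.7, -0.5]
grip_width: 0.0755
grip_force: 0.0
```

step_arm(plan=[{"dx": 0.2, "dy": 0, "dz": -0.4, "rx": 0, "ry": 0, "rz": 0, "claw": 0.2}, {"dx": 0.3, "dy": 0, "dz": -0.3, "rx": 0, "ry": 0, "rz": 0, "claw": 0.2}, {"dx": 0.4, "dy": 0, "dz": 0, "rx": 0, "ry": 0, "rz": 0, "claw": 0.2}, {"dx": 0.4, "dy": 0, "dz": 0, "rx": 0, "ry": 0, "rz": 0, "claw": 0.2}, {"dx": 0, "dy": 0, "dz": 0, "rx": 0, "ry": 0, "rz": 0, "claw": 0.2}, {"dx": 0, "dy": 0, "dz": 0, "rx": 0, "ry": 0, "rz": 0, "claw": 0.2}])

```text
time_s: 15.25
ee_pos: [0.3904, -0.0621, 0.2111]
eef_rot: [3.141, 0.108, 3.012]
force: [0.4, 0.5, -0.2]
grip_width: 0.0749
grip_force: 0.0
```

```bash
python3 - <<'E'
from h import *
state()
p=measure(); 
for n in ("top","scene"):
    p=viewer.camera(n); Q=cloud(p).reshape(-1,3); l=(Q[:,:2]-D[0])@np.array([[np.cos(D[1]),-np.sin(D[1])],[np.sin(D[1]),np.cos(D[1])]])
    for z in ((.195,.213),(.04,.05)):
        k=l[(Q[:,2]>z[0])&(Q[:,2]<z[1])&(l[:,0]>-.075)&(l[:,0]<.06+.02)&(abs(l[:,1])<.08)]
        r=cv2.minAreaRect(k.astype(np.float32)); print(n,z,len(k),np.round(r[0],4),np.round(r[1],4),round(r[2],2))
    if n=="top":
        h=l[(Q[:,2]>.058)&(Q[:,2]<.072)&(l[:,0]>.05)&(abs(l[:,1])<.1)]; r=cv2.minAreaRect(h.astype(np.float32)); print("dock",np.round(r[0],4),np.round(r[1],4),round(r[2],2))
save(p,"s4.png",None,1.5)
E
```

```text
t 15.25 p [ 0.3904 -0.0621  0.2111] F [ 0.4  0.5 -0.2] grip 0.075 yaw y-axis -7.43 tilt 6.17 y z-comp 0.0002
front tip [ 0.4001 -0.0633  0.1951] in dock [-0.2939  0.0008]
top battery in dock: origin [0.0024 0.0017] rel yaw -0.45 size [0.1106 0.088 ]
scene battery in dock: origin [0.0007 0.0001] rel yaw 0.2 size [0.0885 0.1122]
top (0.195, 0.213) 2159 [0.0205 0.0023] [0.0915 0.1139] 0.08
top (0.04, 0.05) 1030 [0.0019 0.0109] [0.1331 0.1366] 0.5
dock [0.1003 0.0012] [0.0817 0.1703] 0.74
scene (0.195, 0.213) 3413 [ 0.0213 -0.0008] [0.1133 0.0897] 89.96
scene (0.04, 0.05) 450 [-0.006  -0.0553] [0.0331 0.1258] 76.4
```

View pics/s4.png

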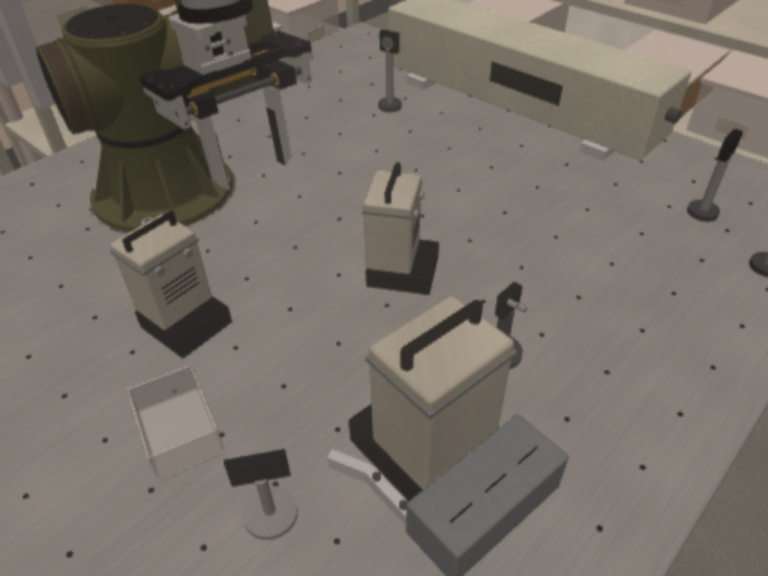

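The battery is home and upright against the dock, and the other things are where they were. The final push load was centred (moment about 0.08 N m), so the face is flush. Handing in.

```bash
python3 -c "
from station import hand_in
print(hand_in())"
```

```text
the job is handed in; nothing more can be done
None
```

The battery unit is home in its dock, pushed low on its foot, standing flat and square against the stop to within what the cameras can measure (about 2 mm); nothing else on the table was moved, and the job is handed in.

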